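Charge the suction work holder

ROBOT

A 6-joint arm with a two-finger parallel gripper is mounted at the origin on a cart in front of the work surface, level with it; the furniture and walls round the work are solid. World frame = base frame: x ahead of the robot, y to its left, z up, the work surface at z = 0. Lengths are in m, angles in rad, forces in N, time in s.
With the tool pointing down it reaches from about 0.25 to 0.725 m from the base axis. Payload 4 kg.
Tool frame: the origin (TCP) lies at the very end of the fingers, on their centre line; the grasp point (between the pads) lies 19 mm behind it; z points along the fingers, y is the direction in which the jaws open and shut (so a half turn about z gives the same grasp; the last joint's range is limited). The gripper opens to 85 mm and grips with 20 to 120 N. Pads are 22 mm wide; open, the fingers measure 114 mm over their backs; the gripper's body (76 mm by 85 mm) begins 54 mm behind the grasp point. The pads swing forward as they close: fully open they stand 13 mm farther back than shut.
Start: joints at [1.216, 0.241, 0.005, 1.335, 0, 1.571], TCP at [0.174, 0.469, 0.231] pointing down, gripper open.
Joint ranges: [-2.72, 2.72], [-1.05, 1.87], [-1.09, 1.28], [-1.99, 2.15], [-1.42, 1.44], [-3.14, 3.14]. Speed limits (rad/s): [2.79, 2.79, 3.14, 3.14, 3.14, 3.14].

INTERFACE

Orientations are given as a unit quaternion [x, y, z, w].
In Python, from workcell import bot gives the robot as it stands.
- The arm moves only by the shell command python3 -m crank 'ROWS'. ROWS is JSON, a list that holds one entry, the list of rows, each a list of 5 numbers: the shift along the tool's x, y, z in mm, then the turn about the tool's z in degrees, then the closure in counts, from 0 (fully open) to 255 (shut). In form: [[[tx, ty, tz, turn, grip], ...]]. A call has 1 to 12 rows; each row shifts and turns the pose as measured when the row begins, along the tool's axes as they then stand; what a row does not reach is not made up. A row lasts 1/8 s, in which the tool goes at most 62.5 mm and 10.7 degrees, less where a joint would pass 70% of its speed; a pose out of reach is approached as far as the arm can. A call is refused whole if a number of a shift passes 62.5 or a number of a turn 10.7, either way. A call with a gripper value outside its range is refused whole. The fingers move at their own pace and stop on an object; the grip force is fixed at half the most. Time passes only in rows, so rows that do not move let the fingers close. It gives the time, the measured TCP pose, the force and the opening at its end, in the units of the state.
- bot.get_obs(): the state, without advancing time (a new reading comes with each control period).
- bot.camera(name): name is "scene" or "top" or "wrist"; returns a dict with "img" (384x512x3 uint8, blue, green, red), "depth" (384x512 float32, m along the optical axis (not along the pixel's ray), 0 where there is no reading), "fx", "fy", "cx", "cy" (pixels), "D" ([k1, k2, p1, p2, k3] as OpenCV has them; the pictures are not rectified), "R" (3x3) and "t" (3): a world point X has camera coordinates R X + t; the wrist camera has in their place "T_tool_cam" (4x4, takes a point from camera to tool coordinates, whose origin is the TCP and whose axes are the flange's). Camera axes: x right, y down, z forward; pixel columns grow to the right and rows downward; lengths in m; the calibration is good to about 2 mm. A picture is of the moment at which its call begins: read the wrist's pose just before it.
- bot.job_done(): hands the job in, once; it reports no verdict.
The state is a dict: "clock": time; "joint_pos": joint angles; "joint_vel": joint speeds; "tau": joint torques, N m; "eef_pos": TCP position; "tool_rot": TCP orientation; "ft_force": force on the tool from outside, world axes, zero at the start; "ft_torque": the same for the moment, N m; "grip_width": finger opening in m.
Only numpy, scipy, OpenCV 4.12 (cv2) and the standard library are available. Lean on these libraries where they do the work, as an engineer would, in place of code of your own. Each camera call takes 0.05 s, during which the arm holds its last target.

TASK

Charge the suction work holder so that it grips the round wooden blank lying on its pad: push the pump's mushroom knob right down and let it come all the way up again, over and over, until the indicator pin beside it stands fully out with its black ring clear of the brass bush. Stop pumping as soon as the pin is fully out and leave the knob up; do not touch the pin, and leave the blank and the things lying around where they are.

Things in the scene. Friction and masses are not known exactly. Their poses are not given: they have to be found in the camera images.
- work_holder: aluminium base plate fixed to the bench (12 mm thick, x -60 to +200, y -95 to +60 mm in its frame) with a steel pump barrel on its origin (54 mm wide, top 108 mm above the bench), a grey pin housing (44 x 42 mm, top at 76 mm) at x = 0, y = -68 mm and a round rubber pad (110 mm wide, top at 26 mm) at x = +125, y = -17.5 mm. Origin: on the bench under the barrel's axis; z up
- knob_top (a point): centre of the flat top of the black mushroom knob on the pump's plunger, moving with it. The knob is 42 mm across (flat for 36 mm) and 20 mm thick; its top is 150 mm above the bench when up, 130 mm when pressed right down
- plunger (a joint): how far the knob is pressed down, in m: 0 up, 0.020 at its bottom stop. A spring pushes it up again by itself: about 7 N to start, about 15 N at the bottom. Short strokes do not count: press it to within 1.5 mm of the bottom and let it up to within 1 mm of the top to work the pin one step
- pin_lift (a joint): how far the indicator pin stands out, in m; starts anywhere from 0 to 0.020. Each full stroke lifts it, as the knob goes down, to about the next of the steps 0.009, 0.018, 0.027, 0.036 (give or take 1.5 mm; a first lift may be 2 to 11 mm) and it stays there as the knob comes up. 0.036 is fully out, 0.034 will do
- charge_pin: the indicator pin, an upright steel pin 16 mm thick that slides up out of a brass bush (26 mm wide, top 80 mm above the bench) on the pin housing. Origin: centre of its top end, 82 mm above the bench when in, 118 mm when fully out. A black ring round it, 30 to 36 mm below its top end, shows above the bush only when it is fully out
- blank: round wooden turning blank, 127 mm across, 37 mm thick, lying loose on the pad; origin at the centre of its underside
- cabinet_knob: small turned wooden cabinet knob, 44 mm across, 38 mm high, loose on the bench; origin under its centre
- sanding_block: sanding block, 65 x 112 x 37 mm, loose on the bench; origin under its centre
- tape_measure: black tape measure, 37 x 93 x 68 mm, standing loose on the bench; origin under its centre

How it is judged:
At the end, for the whole second after the job is handed in: the indicator pin stands out at least 34 mm (of 36), the knob is back up within 2 mm, the blank lies within 10 mm and the loose things within 20 mm of where they began (value of joint pin_lift above 0.034 m and value of joint plunger below 0.002 m and distance of blank from where it was at the start of the episode below 0.01 m and distance of each of cabinet_knob, sanding_block, tape_measure from where it was at the start of the episode below 0.02 m); the robot touches nothing.
It fails at once if a further stroke is begun after the pin is already fully out: the knob is pushed down through 4 to 11 mm (faster than 10 mm/s) with the pin out 34 mm or more (value of joint pin_lift above 0.034 m and value of joint plunger between 0.004 and 0.011 m and velocity of joint plunger above 0.01 m/s).
It fails at once if the robot touches the indicator pin (more than 1 N) (contact force between any of the arm, the fingers and charge_pin above 1 N).
It fails at once if the blank is lifted or shifted on its pad by more than 10 mm (distance of blank from where it was at the start of the episode above 0.01 m).
It fails at once if a thing lying around is lifted or shifted by more than 20 mm (distance of any of cabinet_knob, sanding_block, tape_measure from where it was at the start of the episode above 0.02 m).
It also fails if it takes over 38 s, if anything falls off the work surface, if the arm or the gripper's body presses on something with over 40 N, if the wrist force passes 120 N, or if a joint passes its speed limit or range.

## Working session

There is one attempt and no reset: what is moved stays moved. The work goes in short steps, Python scripts to look and compute and a shell command to move; the robot and the scene stay as the last step left them, time stands still between calls to the robot, and variables do not carry over. Pictures are saved under pics/ and viewed, and the job is handed in when it is done.

```bash
mkdir -p pics; ls; python3 - <<'E'
from workcell import bot
import cv2,numpy as np,pickle
o=bot.get_obs();print(o)
for n in ["scene","top"]:
    c=bot.camera(n);cv2.imwrite(f"pics/{n}0.png",c["img"]);pickle.dump(c,open(f"{n}0.pkl","wb"))
    print(n,c["fx"],c["cx"],c["cy"],c["D"],c["R"],c["t"])
E
```

```text
pics
{'clock': 0.0, 'joint_pos': array([ 1.21600194e+00,  2.41426412e-01,  3.69643874e-03,  1.33520847e+00,
       -8.35927525e-06,  1.57082143e+00]), 'joint_vel': array([-0.00121794,  0.00065895, -0.00191802,  0.0002351 ,  0.00035182,
       -0.00076664]), 'tau': array([ 3.98762113e-04, -3.72317398e+01,  2.52407634e+01,  1.69390684e-02,
       -1.53309757e-04,  2.02185447e-06]), 'eef_pos': array([0.17347549, 0.46824894, 0.23039566]), 'tool_rot': array([ 1.76480464e-01,  9.84303560e-01, -1.05498689e-03, -1.84880014e-04]), 'ft_force': array([-0.103007  ,  0.40290944,  0.28627119]), 'ft_torque': array([ 0.00320938, -0.02104696,  0.03731235]), 'grip_width': 0.08551220967944377}
scene 424.180914234767 255.53136992043324 194.62125095517547 [-0.05687642  0.          0.          0.          0.        ] [[ 0.77436115 -0.63250639 -0.01733406]
 [-0.43688873 -0.51465351 -0.7377398 ]
 [ 0.4577041   0.57885009 -0.6748626 ]] [-0.4010523   0.3595508   0.73192958]
top 350.317844147258 252.94651723111392 194.90577560406552 [0.02303147 0.         0.         0.         0.        ] [[ 1.06601625e-02 -9.99943048e-01  5.11792897e-04]
 [-9.93941569e-01 -1.06521715e-02 -1.09392358e-01]
 [ 1.09391579e-01  6.57448071e-04 -9.93998516e-01]] [0.02059806 0.52896996 0.88637941]
```

View pics/scene0.png

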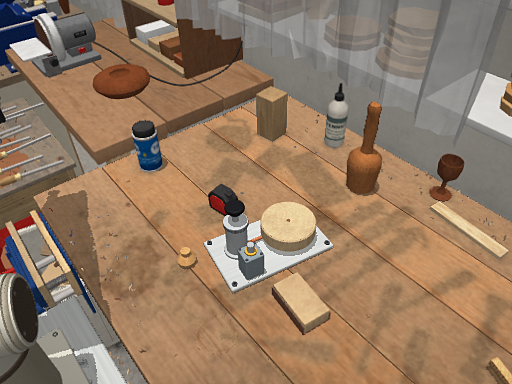

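View pics/top0.png

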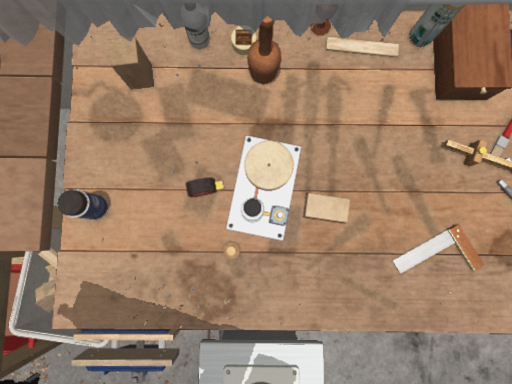

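```bash
cat > h.py <<'E'
import numpy as np,cv2
def ray(c,px):
    K=np.array([[c["fx"],0,c["cx"]],[0,c["fy"],c["cy"]],[0,0,1]])
    u=cv2.undistortPoints(np.array([[px]],float),K,np.array(c["D"],float))[0,0]
    R=np.array(c["R"]);t=np.array(c["t"])
    return -R.T@t, R.T@np.array([u[0],u[1],1])
def plane(c,px,z):
    o,d=ray(c,px);return o+d*(z-o[2])/d[2]
def proj(c,X):
    K=np.array([[c["fx"],0,c["cx"]],[0,c["fy"],c["cy"]],[0,0,1]])
    p,_=cv2.projectPoints(np.array(X,float).reshape(-1,1,3),cv2.Rodrigues(np.array(c["R"]))[0],np.array(c["t"],float),K,np.array(c["D"],float));return p[:,0]
def depthpt(c,px):
    o,d=ray(c,px);return o+d*c["depth"][int(round(px[1])),int(round(px[0]))]
E
python3 - <<'E'
import pickle,cv2,numpy as np
from h import *
for n,(x0,y0,x1,y1) in {"top":(180,130,360,260),"scene":(170,180,340,330)}.items():
    c=pickle.load(open(f"{n}0.pkl","rb"));im=c["img"]
    s=cv2.resize(im[y0:y1,x0:x1],None,fx=4.4,fy=4,interpolation=cv2.INTER_CUBIC)if 0 else cv2.resize(im[y0:y1,x0:x1],None,fx=4,fy=4,interpolation=cv2.INTER_CUBIC)
    cv2.imwrite(f"pics/{n}_crop.png",s)
    m=(im.max(2)<60).astype(np.uint8)
    k,l,st,ce=cv2.connectedComponentsWithStats(m)
    for i in range(1,k):
        x,y=ce[i]
        if x0<x<x1 and y0<y<y1 and st[i,4]>8: print(n,st[i],ce[i],depthpt(c,ce[i]),plane(c,ce[i],0.15))
E
```

```text
top [206 178  10  14  58] [211.70689655 184.29310345] [0.5530721  0.13250164 0.04670618] [0.53865962 0.12013095 0.15      ]
top [187 183   6  13  45] [189.02222222 189.42222222] [0.53774551 0.18820029 0.05813606] [0.52636004 0.1712464  0.15      ]
scene [208 185  37  32 503] [228.89264414 202.30019881] [0.48488907 0.04269533 0.14888001] [0.48423522 0.04170227 0.15      ]
scene [272 288   8  15  18] [274.38888889 295.5       ] [ 0.4733723  -0.11658181  0.00431505] [ 0.4070031  -0.18976512  0.15      ]
scene [280 304  10  12  12] [284.5 309.5] [ 0.46650049 -0.15547347  0.00548074] [ 0.40188944 -0.22065803  0.15      ]
scene [290 317  14  18  20] [296.55 325.4 ] [ 0.45978987 -0.19793672  0.00715501] [ 0.39707035 -0.25437015  0.15      ]
```

View pics/top_crop.png

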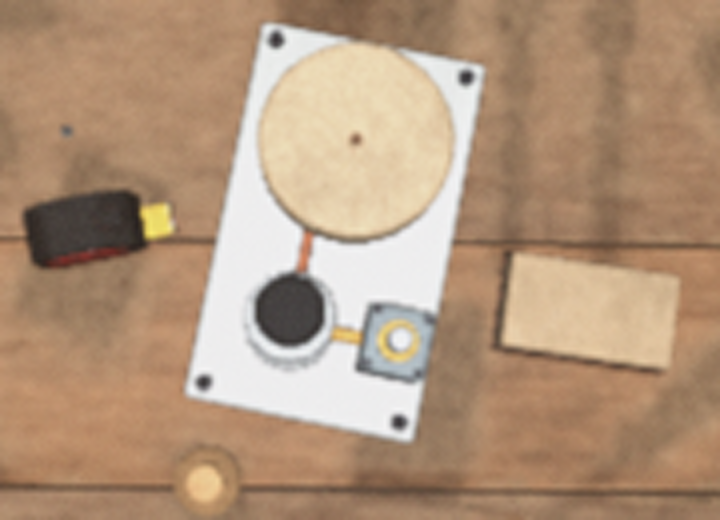

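View pics/scene_crop.png

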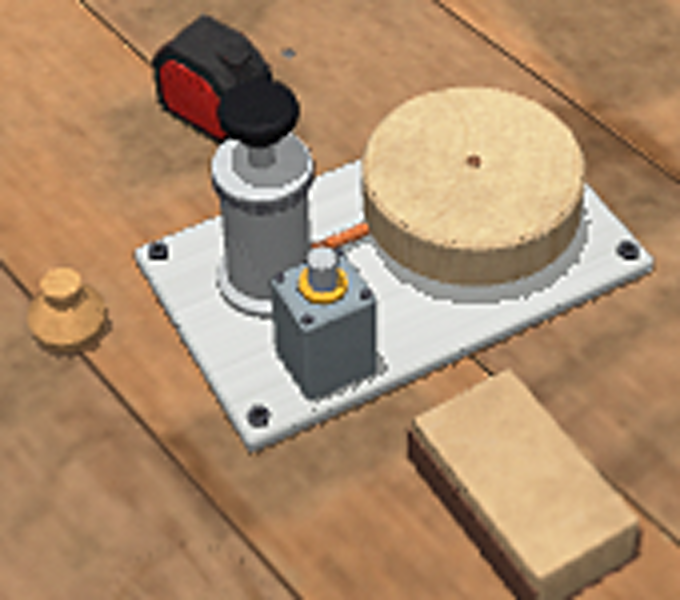

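```bash
python3 - <<'E'
import pickle,cv2,numpy as np
from h import *
T=pickle.load(open("top0.pkl","rb"));S=pickle.load(open("scene0.pkl","rb"))
for c,(x0,y0,x1,y1) in ((T,(240,195,264,220)),(S,(224,198,246,217))):
    im=c["img"].max(2);m=np.zeros_like(im);m[y0:y1,x0:x1]=(im[y0:y1,x0:x1]<80)
    m&=1; 
    k,l,st,ce=cv2.connectedComponentsWithStats(m);i=1+st[1:,4].argmax();print(st[i],ce[i],plane(c,ce[i],.15),plane(c,ce[i],.14))
# knob depth points
for n,c in (("T",T),("S",S)):
    P=[]
    for v in range(190,300):
        for u in range(215,300):
            p=depthpt(c,(u,v))
            if .146<p[2]<.156: P.append(p)
    P=np.array(P);print(n,len(P),P.mean(0) if len(P) else 0, np.median(P,0), P.min(0),P.max(0))
# holes: plate corners
for px in [(276,39),(467,77),(204,382),(399,422)]:
    q=(180+px[0]/4-.4,130+px[1]/4-.4);print("hole",plane(T,q,.013))
q=(180+399/4-.4,130+340/4-.4);print("pin top", [plane(T,q,z) for z in (.09,.1)], depthpt(T,q))
q=(180+355/4-.4,130+139/4-.4);print("blank",plane(T,q,.063))
q=(170+322/4-.4,180+255/4-.4);print("pin scene", [plane(S,q,z) for z in (.09,.1)], depthpt(S,q))
E
```

```text
[244 199  17  17 217] [251.98156682 207.11520737] [0.48766165 0.02805274 0.15      ] [0.4884105  0.02808322 0.14      ]
[224 198  21  19 328] [233.17073171 206.73170732] [0.48306203 0.02545532 0.15      ] [0.4888806  0.03405229 0.14      ]
T 250 [0.48877093 0.02919913 0.14874983] [0.48816574 0.02916266 0.1487281 ] [0.46987474 0.00985645 0.14603889] [0.50868788 0.04846944 0.15258022]
S 236 [0.48428753 0.02446742 0.15043222] [0.4840095  0.02377724 0.15059541] [0.46506118 0.00588647 0.14613354] [0.50666441 0.04697463 0.15354292]
hole [0.68151302 0.03962777 0.013     ]
hole [ 0.65665366 -0.08942422  0.013     ]
hole [0.44986646 0.08424949 0.013     ]
hole [ 0.42509005 -0.04417139  0.013     ]
pin top [array([ 0.47469861, -0.03826049,  0.09      ]), array([ 0.47415538, -0.03750765,  0.1       ])] [ 0.47427749 -0.03767688  0.09775213]
blank [ 0.6034533  -0.01205175  0.063     ]
pin scene [array([ 0.47930893, -0.032063  ,  0.09      ]), array([ 0.47407419, -0.03901257,  0.1       ])] [ 0.47429239 -0.03872289  0.09958317]
```

Both views agree: the knob top is at about (0.487, 0.027, 0.150) and the pin is at (0.474, -0.038). Knob and pin are 68 mm apart, as given. The pin top is at about 0.098, so it starts roughly 16 mm out. Next I close the gripper and move above the knob.

```bash
python3 -m crank '[[[-45,-30,0,0,255],[-45,-30,0,0,255],[-45,-30,0,0,255],[-45,-30,0,0,255],[-45,-30,0,0,255],[-45,-30,0,0,255],[-45,-30,0,0,255],[-45,-30,0,0,255],[-45,-30,0,0,255]]]'; cat > st.py <<'E'
from workcell import bot
import numpy as np,sys
from scipy.spatial.transform import Rotation as Ro
o=bot.get_obs();R=Ro.from_quat(o["tool_rot"]).as_matrix()
d=np.array([.487,.0275,.150])-o["eef_pos"]
print(o["clock"],o["eef_pos"],o["ft_force"],o["grip_width"],"z-axis",R[:,2],"to knob (tool mm)",1000*R.T@d)
E
python3 st.py
```

```text
clock: 1.23
eef_pos: [0.4659, 0.0658, 0.2277]
tool_rot: [0.172, 0.985, -0.002, -0.001]
ft_force: [0.2, 0.4, 0.2]
grip_width: -0.0
1.225 [0.46588495 0.06575299 0.22772875] [0.24379433 0.3521727  0.23976225] -4.077405865117233e-05 z-axis [-0.00344918 -0.00405815 -0.99998582] to knob (tool mm) [-32.95083154 -28.47337594  77.81004978]
```

```bash
python3 -m crank '[[[-33,-28.5,20,0,255],[0,0,20,0,255],[0,0,20,0,255],[0,0,0,0,255]]]'; python3 st.py; python3 - <<'E'
from workcell import bot
import cv2,numpy as np
c=bot.camera("scene");a=cv2.resize(c["img"][150:300,170:300],None,fx=4,fy=4)
b=bot.camera("top");b=cv2.resize(b["img"][150:260,200:300],None,fx=4,fy=4)
cv2.imwrite("pics/a1.png",a[:,:400] if 0 else a);cv2.imwrite("pics/b1.png",b)
E
```

```text
clock: 1.72
eef_pos: [0.489, 0.0215, 0.1644]
tool_rot: [0.176, 0.984, -0.003, -0.002]
ft_force: [-0.0, -0.1, -1.0]
grip_width: -0.0003
1.725 [0.48896573 0.02152158 0.16439054] [-0.02872439 -0.14486928 -0.98060336] -0.0003437730486464137 z-axis [-0.00581807 -0.00448547 -0.99997301] to knob (tool mm) [ 3.85796635  5.01749396 14.37477306]
```

View pics/a1.png

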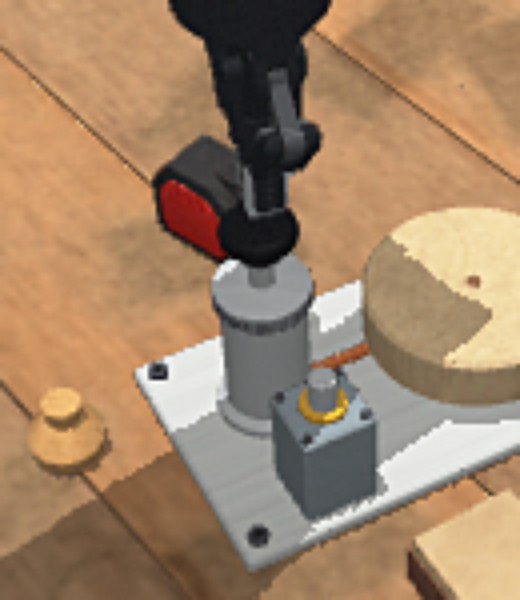

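View pics/b1.png

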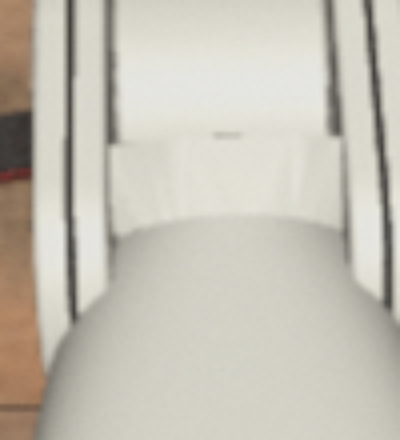

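The scene view shows the fingertips over the knob at about (255,215), and the pin is fully visible at (322,385). The top view is blocked by the arm. I'll trim the centring and press gently.

```bash
python3 -m crank '[[[4,5,0,0,255],[0,0,8,0,255],[0,0,6,0,255],[0,0,6,0,255],[0,0,6,0,255]]]'; python3 st.py
```

```text
clock: 2.45
eef_pos: [0.4901, 0.0295, 0.143]
tool_rot: [0.174, 0.985, -0.001, 0.003]
ft_force: [-3.4, -0.6, 10.5]
grip_width: 0.0
2.45 [0.49007144 0.02950207 0.14300692] [-3.404227   -0.60010332 10.45484217] 4.968515163857078e-05 z-axis [ 0.00490203 -0.00381407 -0.99998071] to knob (tool mm) [ 2.15505443 -2.94886858 -7.00036501]
```

```bash
python3 -m crank '[[[2,-1,6,0,255],[0,0,6,0,255],[0,0,5,0,255]]]'; python3 -m crank '[[[0,0,4,0,255]]]';python3 -m crank '[[[0,0,4,0,255]]]'
```

```text
clock: 2.82
eef_pos: [0.4901, 0.0295, 0.1309]
tool_rot: [0.174, 0.985, -0.0, 0.007]
ft_force: [-4.3, 0.3, 14.3]
grip_width: 0.0001
clock: 2.95
eef_pos: [0.4902, 0.0295, 0.1298]
tool_rot: [0.175, 0.985, 0.0, 0.008]
ft_force: [-11.0, -0.6, 33.7]
grip_width: 0.0002
clock: 3.08
eef_pos: [0.4902, 0.0295, 0.1298]
tool_rot: [0.175, 0.985, 0.0, 0.009]
ft_force: [-12.5, 0.1, 33.5]
grip_width: 0.0001
```

Bottomed out at 0.1298 with a clear force step. Now I let it up and look at the pin.

```bash
cat > pin.py <<'E'
from workcell import bot
import cv2,numpy as np,sys
from h import *
c=bot.camera("scene");im=c["img"]
cv2.imwrite(f"pics/{sys.argv[1]}.png",cv2.resize(im[185:285,200:300],None,fx=6,fy=6,interpolation=cv2.INTER_CUBIC))
# expected pixels of pin axis at different heights
b=np.array([.4742,-.0380])
hs=np.arange(.08,.1201,.004)
p=proj(c,[[b[0],b[1],z] for z in hs])
for z,q in zip(hs,p):
    print(round(z,3),q.round(1),im[int(round(q[1])),int(round(q[0]))],depthpt(c,q).round(4))
# depth-based: highest point near pin axis
P=np.array([depthpt(c,(u,v)) for v in range(200,275) for u in range(235,268)])
k=np.hypot(*(P[:,:2]-b).T)<.010
print("pin top z (95%):",np.percentile(P[k,2],[80,90,97]))
E
python3 -m crank '[[[0,0,-15,0,255],[0,0,-15,0,255],[0,0,-10,0,255],[0,0,0,0,255]]]'; python3 st.py; python3 pin.py p1
```

```text
clock: 3.58
eef_pos: [0.4902, 0.0295, 0.1727]
tool_rot: [0.175, 0.985, 0.001, 0.011]
ft_force: [-0.2, -0.7, 0.0]
grip_width: -0.0
3.575 [0.49022859 0.02946104 0.17272462] [-0.23063212 -0.7456637   0.04238313] -5.107872537759829e-06 z-axis [ 0.02153502 -0.00204416 -0.999766  ] to knob (tool mm) [ 2.83181904 -3.07648024 22.65378507]
0.08 [250.1 249.4] [115 114 113] [ 0.4677 -0.0467  0.0929]
0.084 [250.  248.2] [115 114 113] [ 0.4683 -0.0459  0.0956]
0.088 [250.  246.9] [114 114 113] [ 0.4681 -0.0461  0.0999]
0.092 [249.9 245.6] [113 112 112] [ 0.469  -0.0449  0.102 ]
0.096 [249.9 244.3] [167 166 165] [ 0.4679 -0.0463  0.108 ]
0.1 [249.8 243. ] [219 219 216] [ 0.4698 -0.0438  0.1084]
0.104 [249.8 241.7] [231 230 228] [ 0.47   -0.0436  0.112 ]
0.108 [249.7 240.4] [130 128 127] [ 0.473  -0.0396  0.1102]
0.112 [249.7 239.1] [141 140 138] [ 0.4756 -0.0362  0.1094]
0.116 [249.6 237.8] [141 143 142] [0.5299 0.0361 0.0122]
0.12 [249.6 236.4] [153 155 156] [0.5326 0.0397 0.0119]
pin top z (95%): [0.10943291 0.11030843 0.11081832]
```

View pics/p1.png

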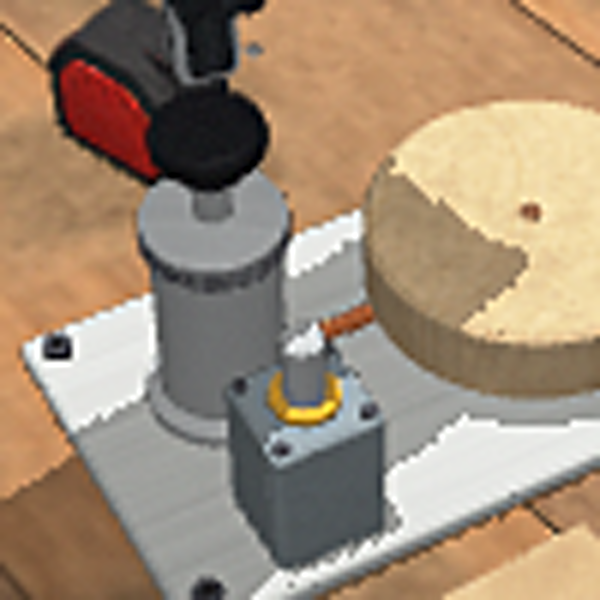

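The pin top is now at about 0.1095 (27–28 mm out) and the ring isn't visible at pixel (305,390), so one more stroke is due.

```bash
python3 -m crank '[[[3,-3,8,0,255],[0,0,8,0,255],[0,0,8,0,255],[0,0,8,0,255],[0,0,7,0,255],[0,0,7,0,255]]]'; python3 st.py
```

```text
clock: 4.38
eef_pos: [0.4857, 0.0275, 0.1296]
tool_rot: [0.175, 0.985, 0.001, 0.011]
ft_force: [-23.6, -0.9, 71.3]
grip_width: -0.0004
4.375 [0.48572042 0.02747479 0.12956346] [-23.57065695  -0.9411768   71.29975999] -0.00036644653459826977 z-axis [ 0.02175359 -0.00161031 -0.99976207] to knob (tool mm) [ -1.62126837   0.58581263 -20.40388196]
```

It's at the bottom stop (71 N at the wrist, under the 120 N limit). Next I release straight up and check.

```bash
python3 -m crank '[[[0,0,-15,0,255],[0,0,-15,0,255],[0,0,-20,0,255],[0,0,-20,0,255],[0,0,0,0,255]]]'; python3 st.py; python3 pin.py p2
```

```text
clock: 5.0
eef_pos: [0.484, 0.0275, 0.2011]
tool_rot: [0.175, 0.985, 0.001, 0.012]
ft_force: [0.7, 0.4, -0.3]
grip_width: 0.0003
5.0 [0.48403451 0.02749831 0.20108567] [ 0.66905321  0.41423657 -0.29889424] 0.0002600594941434153 z-axis [ 0.02321118 -0.00172993 -0.99972909] to knob (tool mm) [-1.63933131  0.69665719 51.14066186]
0.08 [250.1 249.4] [126 126 124] [ 0.4682 -0.046   0.0919]
0.084 [250.  248.2] [118 117 116] [ 0.4694 -0.0444  0.0934]
0.088 [250.  246.9] [114 113 112] [ 0.4693 -0.0445  0.0974]
0.092 [249.9 245.6] [116 115 115] [ 0.4695 -0.0443  0.1011]
0.096 [249.9 244.3] [117 117 115] [ 0.4681 -0.0461  0.1077]
0.1 [249.8 243. ] [114 114 113] [ 0.4681 -0.0461  0.1116]
0.104 [249.8 241.7] [113 111 111] [ 0.4685 -0.0456  0.1148]
0.108 [249.7 240.4] [223 221 217] [ 0.4683 -0.0459  0.1192]
0.112 [249.7 239.1] [223 221 217] [ 0.47   -0.0435  0.1198]
0.116 [249.6 237.8] [140 140 139] [ 0.4721 -0.0408  0.1199]
0.12 [249.6 236.4] [147 146 143] [ 0.4755 -0.0363  0.1176]
pin top z (95%): [0.11816542 0.11908074 0.12005829]
```

View pics/p2.png

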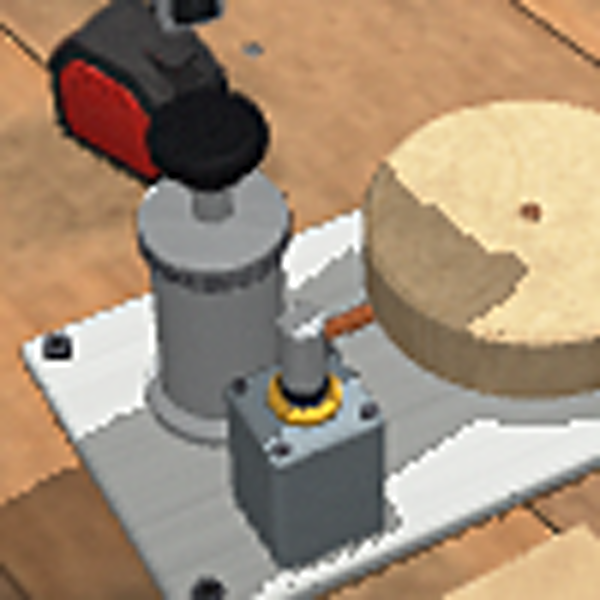

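The black ring now shows above the bush at about (303,388), the pin top is at about 0.118, and the knob is up. I'll take one wrist view to confirm the ring is clear before handing in.

```bash
python3 - <<'E'
from workcell import bot
import cv2
c=bot.camera("wrist");cv2.imwrite("pics/w1.png",c["img"])
s=bot.camera("scene");cv2.imwrite("pics/s_ring.png",cv2.resize(s["img"][230:260,235:265],None,fx=18,fy=18,interpolation=cv2.INTER_NEAREST))
E
```

```text
(no output)
```

View pics/w1.png

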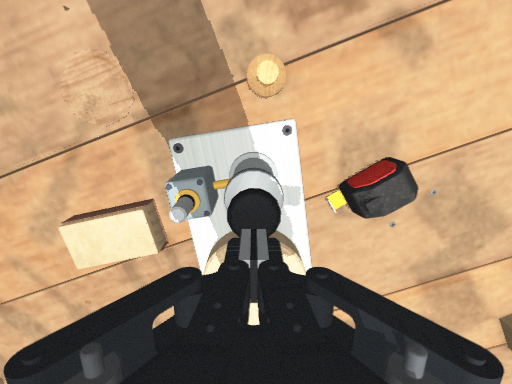

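View pics/s_ring.png

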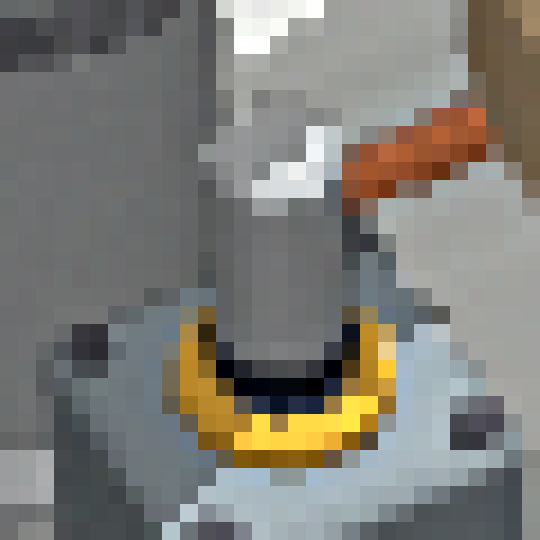

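The ring shows as a band about 2–3 px tall. The full 6 mm should project to about 2 px, so it is clear of the bush. The wrist view shows the loose things undisturbed and the gripper off the knob.

```bash
python3 - <<'E'
import pickle,cv2,numpy as np
from workcell import bot
a=pickle.load(open("scene0.pkl","rb"));b=bot.camera("scene")
for n,(x0,y0,x1,y1) in dict(knob=(174,244,200,272),block=(268,270,332,334),blank=(275,200,320,255)).items():
    print(n,np.median(np.abs(a["depth"][y0:y1,x0:x1]-b["depth"][y0:y1,x0:x1])))
print(bot.job_done())
E
```

```text
knob 0.0016601682
block 0.0013867617
blank 0.0016920567
the job is handed in; nothing more can be done
None
```

I charged the holder with two full strokes of the pump knob, then handed the job in at about 5 s on the robot's clock. I pressed with the closed fingertips and let the knob come right up after each stroke.

| Stage | Pin out (approx.) | Knob at bottom | Wrist force (vertical) |
|---|---|---|---|
| Start | 16–17 mm | – | – |
| After stroke 1 | 27–28 mm | 0.1298 m | about 34 N |
| After stroke 2 | 36 mm | 0.1296 m | about 71 N |

- **Pin:** the last scene picture showed its top at about 0.118 m, with the black ring showing above the brass bush. The depth readings ran up to 2 mm high, which is within calibration. At 2–3 pixels tall in the picture, the ring looked fully out, but that is a coarse reading.
- **Knob:** it was back up, with the gripper about 50 mm above it and the wrist force near zero.
- **Blank, cabinet knob and sanding block:** depth readings changed by less than 2 mm, which is noise.
- **Tape measure:** I checked it only by eye, and it looked unmoved.
- **Top camera:** the arm blocked its view during the work, so the pin readings come from the scene camera alone.

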